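# Lock a wet panel in the studio clamping board

## Task

Clamp the freshly painted panel in the clamping board: pick up the aluminium clamp dog, slide its foot in under the deck through the open mouth of the slot, push the panel against the sprung jaw, and lock the dog in whichever side notch at the end of the slot will take it (the other is clogged underneath with dried paint), so that the spring keeps the panel held when you let go. Do not touch the wet panel with the gripper, do not ram or force the dog, and leave the jar, the tin and the palette knife alone.

Things in the scene. Friction and masses are not known exactly. Their poses are not given: they have to be found in the camera images.
- board: Fixed grey clamping board 290 x 156 mm, yaw within 0.25 rad. Origin: table height, on the slot's centre line, where straight leg meets cross leg. x runs along the slot from the mouth (robot side) to the jaw, y left, z up. Deck: x -65 to 225 mm, underside 10.5, top 18.5 mm high, hollow to the bare table between side walls at |y| 70 mm. Guide strips flank the panel from x 50 mm.
- mouth (a point): Middle of the deck's front edge (board x -65 mm, deck top), where the T-shaped slot is open to the robot. Front opening below the deck 68 mm wide. The slot is flared to 40 mm here, narrowing over 15 mm to the straight leg, 25 mm wide, which runs along board x to the cross leg.
- cross (a point): Middle of the cross leg at deck top (board x 13, y 0 mm). The cross leg spans board x 0 to 26 mm (26 mm is the end wall) and |y| up to 44 mm, so the dog's 20 mm stem moves sideways in it with its centre at x 10 to 16 mm. The panel may cover up to 7 mm of its far edge at the start.
- notch_left (a point): Where the stem centre rests when locked in the left notch (board x 3, y 31 mm, deck top). The notch, |y| 18.5 to 44 mm, goes 7 mm back from the cross leg towards the mouth (to x -7); a tooth 6 mm wide (|y| 12.5 to 18.5, end at x 0) parts it from the straight leg. Stem enters it from the cross leg at |y| 28.5 to 34.
- notch_right (a point): The same for the right notch (board y -31 mm), mirror image. Of the two, one at random has a lump of dried paint hidden under the deck which stops the dog's foot hard with the stem at |y| about 20 mm, short of the notch; the other is free. Only trying tells.
- jaw (a joint): How far the sprung wooden jaw (110 wide, top at 45 mm) has been pushed away from the mouth, in m: 0 at rest with its face at board x 149 mm, up to 0.03. Preload about 2 N plus 0.25 N per mm. With dog locked and panel pressed it reads about 0.008; with the dog at the end of the slot about 0.021.
- dog: The clamp dog, loose, round, upright left or right of the board, 95 mm tall, 0.2 to 0.4 kg; origin: centre of its underside. Upwards: aluminium foot disc 52 mm diameter, 0 to 8 mm high; stem 20 mm diameter to 22 mm; collar 68 mm diameter, 22 to 36 mm, runs above the deck and pushes the panel's edge (metal waxed, slippery); black handle 28 mm diameter, 36 to 95 mm, gripped from above.
- panel: Loose wooden panel with wet paint on top, 120 (x) x 130 (y) x 18 mm, lying on the deck between the guide strips (3 mm play each side) just short of the jaw, its near edge at board x 19 to 27 mm; origin at the centre of its underside. About 0.18 kg.
- jar: Lidded glass jar, 64 mm diameter, 105 mm tall, standing beside the board on the other side from the dog; origin at the centre of its underside. Leave alone.
- tin: White-labelled tin, 68 mm diameter, 90 mm tall, to the left beyond the dog or jar; origin at the centre of its underside. Leave alone.
- knife: Palette knife 200 mm long lying on the table right of the board; origin under it. Leave alone.
There are look-alikes about, which are no part of the job. What is shaped like the dog but pink or red is not meant. Leave any yellow look-alike of the panel alone.

How it is judged:
By the outcome, as a careful person would: the job done as asked, in the order asked, and still so for the second after the job is handed in, with the robot touching nothing.
It also fails if it takes over 51 s, if anything falls off the work surface, if the arm or the gripper's body presses on something with over 40 N, if the wrist force passes 120 N, or if a joint passes its speed limit or range.

## Robot

A 6-joint arm with a two-finger parallel gripper is mounted at the origin on the work surface. World frame = base frame: x ahead of the robot, y to its left, z up, the work surface at z = 0. Lengths are in m, angles in rad, forces in N, time in s.
With the tool pointing down it reaches from about 0.375 to 0.9 m from the base axis. Payload 3.1 kg.
Tool frame: the origin (TCP) lies on the centre line of the jaws, within the pads' length; the fingertips stand 19 mm ahead of it and the grasp point (between the pads) is the TCP; y points along the fingers, z is the direction in which the jaws open and shut, and the axes are right-handed (so a half turn about y gives the same grasp; the last joint's range is limited). The gripper opens to 87 mm and grips with 3 to 60 N. Pads are 19 mm wide; open, the fingers measure 117 mm over their backs; the gripper's body (75 mm by 190 mm) begins 51 mm behind the grasp point.
Start: joints at [0.983, 0.527, 1.433, -0, 1.181, -0.178], TCP at [0.249, 0.573, 0.242] pointing down, gripper open.
Joint ranges: [-3.08, 3.08], [-0.75, 2.2], [0.22, 2.44], [-1.43, 4.57], [0, 2.65], [-2.85, 2.85]. Speed limits (rad/s): [2.79, 2.79, 3.14, 3.14, 3.14, 3.14].

## Interface

Orientations are given as a unit quaternion [w, x, y, z].
In Python, from rig import env gives the robot as it stands. The module is installed in compiled form; this text tells all that it offers.
- The arm moves only by the shell command python3 -m handwheel 'ROWS'. ROWS is JSON, a list of rows, each an object with "jaw": the closure in counts, from 0 (fully open) to 255 (shut); "offset": the shift along the tool's x, y, z in m, a list of three; "angular": the turn, a rotation vector about the tool's x, y, z in degrees, a list of three. A call has 1 to 20 rows; each row shifts and turns the pose as measured when the row begins, along the tool's axes as they then stand; what a row does not reach is not made up. A row lasts 1/10 s, in which the tool goes at most 50 mm and 8.59 degrees, less where a joint would pass 70% of its speed; a pose out of reach is approached as far as the arm can. A call with a gripper value outside its range is refused whole. The fingers move at their own pace and stop on an object; the grip force is fixed at half the most. Time passes only in rows, so rows that do not move let the fingers close. It gives the time, the measured TCP pose, the force and the opening at its end, in the units of the state.
- env.read_state(): the state, without advancing time (a new reading comes with each control period).
- env.get_image(name): name is "scene" or "side" or "wrist"; returns (picture, depth): 480x640x3 uint8, blue, green, red; 480x640 float32, m along the optical axis (not along the pixel's ray), 0 where there is no reading.
- env.calibration(name): a dict with "K" (3x3 intrinsics, pixels), "rvec" (rotation vector, rad) and "tvec" (3), from world to camera coordinates, as OpenCV has them. Camera axes: x right, y down, z forward; pixel columns grow to the right and rows downward; lengths in m; the calibration is good to about 2 mm. A picture is of the moment at which its call begins: read the wrist's pose just before it. calibration takes no time and is no camera call; for the wrist camera it gives the pose at the moment of the call.
- env.hand_in(): hands the job in, once; it reports no verdict.
The state is a dict: "clock": time; "joint_positions": joint angles; "dq": joint speeds; "effort": joint torques, N m; "ee_pos": TCP position; "orientation": TCP orientation; "wrist_force": force on the tool from outside, world axes, zero at the start; "torque": the same for the moment, N m; "opening": finger opening in m.
Only numpy, scipy, OpenCV 4.12 (cv2) and the standard library are available. Lean on these libraries where they do the work, as an engineer would, in place of code of your own. Each camera call takes 0.05 s, during which the arm holds its last target. There are 200 camera calls.

## Working session

There is one attempt and no reset: what is moved stays moved. The work goes in short steps, Python scripts to look and compute and a shell command to move; the robot and the scene stay as the last step left them, time stands still between calls to the robot, and variables do not carry over. Pictures are saved under pics/ and viewed, about 8 in all and at most 12, crops included, and the job is handed in when it is done.

```bash
mkdir -p pics; cat > h.py <<'E'
import numpy as np,cv2
from rig import env
from scipy.spatial.transform import Rotation as R
def cal(n):
    c=env.calibration(n);K=np.array(c['K']);Rm=cv2.Rodrigues(np.array(c['rvec'],float))[0];return K,Rm,np.array(c['tvec'],float).ravel()
def ray(n,uv,z,c=None):
    K,Rm,t=c or cal(n);uv=np.atleast_2d(uv).astype(float)
    d=np.c_[uv,np.ones(len(uv))]@np.linalg.inv(K).T@Rm;o=-Rm.T@t
    return o+d*((z-o[2])/d[:,2])[:,None]
def cloud(n,dep,c=None):
    K,Rm,t=c or cal(n);v,u=np.mgrid[:480,:640]
    p=np.stack([u,v,np.ones_like(u)],-1)@np.linalg.inv(K).T*dep[...,None]
    return (p-t)@Rm
def proj(n,p,c=None):
    K,Rm,t=c or cal(n);q=(np.atleast_2d(p)@Rm.T+t)@K.T;return q[:,:2]/q[:,2:]
def toolR():
    w,x,y,z=env.read_state()['orientation'];return R.from_quat([x,y,z,w])
E
python3 - <<'E'
from h import *
s=env.read_state();print(s['clock'],s['ee_pos'],s['orientation'],s['wrist_force'],s['opening']);print(toolR().as_matrix().round(3))
for n in('scene','side','wrist'):
    im,d=env.get_image(n);cv2.imwrite(f'pics/{n}0.png',im);np.save(f'{n}0.npy',d);K,Rm,t=cal(n);print(n,(-Rm.T@t).round(3),Rm[2].round(2))
E
```

```text
0.0 [0.24859572 0.57267514 0.2405673 ] [-0.69160112  0.69303211 -0.14414666  0.14358315] [-0.60807585 -0.14425936  0.06508219] 0.08696127388267792
[[ 0.917 -0.001  0.398]
 [-0.398 -0.002  0.917]
 [-0.    -1.    -0.002]]
scene [ 0.951 -0.436  0.691] [-0.46  0.42 -0.78]
side [0.309 0.639 0.765] [ 0.26 -0.69 -0.68]
wrist [0.18  0.603 0.385] [ 0.25 -0.11 -0.96]
```

View pics/scene0.png

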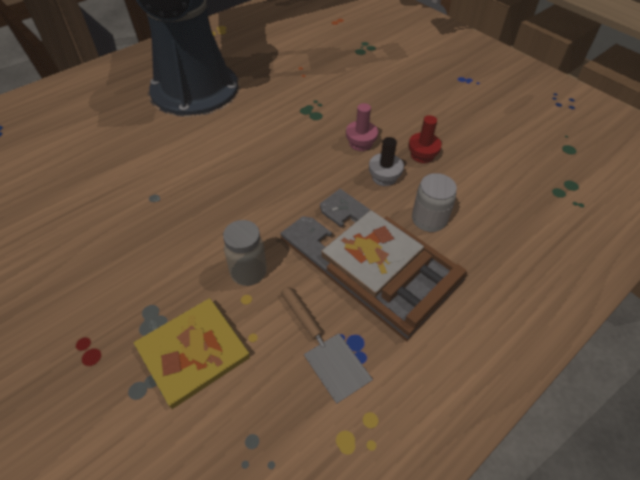

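View pics/side0.png

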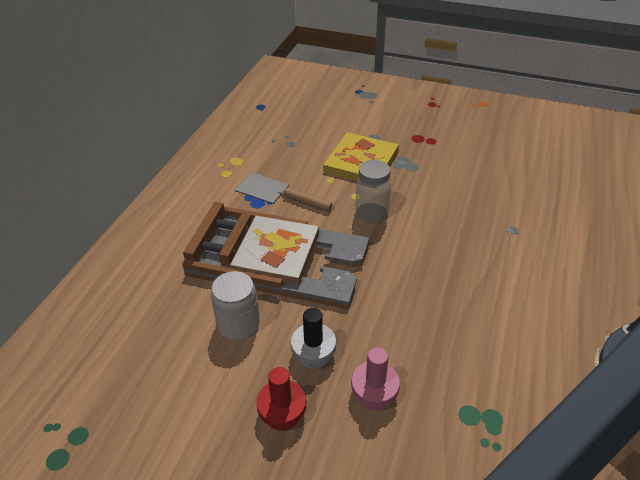

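Scene view: the dog has a silver collar and black handle, at about (387,160) in scene and (313,338) in side. Look-alikes are pink at (363,125) in scene and (376,378) in side, and red at (427,138) and (281,398). I choose the silver and black one. The board front edge runs around (285,238) to (335,195) in scene, the jar is at (243,252), the tin at (434,203), and the wet panel at (372,250). The yellow panel at (190,350) is the decoy.

```bash
python3 - <<'E'
from h import *
S=cv2.imread('pics/scene0.png');D=cv2.imread('pics/side0.png')
# black handle top / collar by cloud
for n,im,box in(('scene',S,(365,130,410,190)),('side',D,(285,300,345,370))):
    d=np.load(n+'0.npy');P=cloud(n,d);x0,y0,x1,y1=box
    sub=P[y0:y1,x0:x1].reshape(-1,3);g=im[y0:y1,x0:x1].reshape(-1,3).max(1)
    top=sub[(sub[:,2]>.088)&(g<60)];print(n,'handle top',len(top),top.mean(0).round(4),(top.min(0)+top.max(0))/2)
    col=sub[(sub[:,2]>.031)&(sub[:,2]<.040)&(g>90)];print('collar',len(col),((col.min(0)+col.max(0))/2).round(4),np.ptp(col,0).round(3))
# deck points
for n,im in(('scene',S),('side',D)):
    d=np.load(n+'0.npy');P=cloud(n,d);hsv=cv2.cvtColor(im,cv2.COLOR_BGR2HSV)
    m=((hsv[...,1]<60)&(abs(P[...,2]-.0185)<.005)).astype(np.uint8);m=cv2.morphologyEx(m,cv2.MORPH_OPEN,np.ones((3,3)))
    k,l,st,c=cv2.connectedComponentsWithStats(m)
    for i in range(1,k):
        if st[i,4]>150:
            q=P[l==i];r=cv2.minAreaRect((q[:,:2]*1000).astype(np.float32));print(n,st[i],r)
c=(.52,.05)
# rectified views at deck height 2px/mm: right=-y, up=+x
out=[]
for n,im in(('scene',S),('side',D)):
    P=cloud(n,np.load(n+'0.npy'));u,v=(345,262) if n=='scene' else (278,262);c=P[v,u,:2].round(2);print(n,c)
    q=np.float32([[c[0]+.15,c[1]+.15,.0185],[c[0]+.15,c[1]-.15,.0185],[c[0]-.2,c[1]-.15,.0185],[c[0]-.2,c[1]+.15,.0185]])
    H=cv2.getPerspectiveTransform(proj(n,q).astype(np.float32),np.float32([[0,0],[390,0],[390,455],[0,455]]))
    out.append(cv2.warpPerspective(im,H,(390,455)))
cv2.imwrite('pics/rect.png',np.hstack(out))
cv2.imwrite('pics/dogcrop.png',cv2.resize(S[90:200,330:460],None,fx=4,fy=4))
E
```

```text
scene handle top 131 [0.5172 0.1219 0.0993] [ 0.7253625  -0.14646287  0.38988527]
collar 507 [0.48   0.16   0.0362] [0.131 0.127 0.007]
side handle top 276 [0.5072 0.1325 0.0969] [0.41542166 0.37688762 0.42673893]
collar 849 [0.5087 0.1279 0.0359] [0.067 0.068 0.008]
scene [179  81  57  29 285] ((66.24141693115234, 3.4390106201171875), (156.40093994140625, 25.33949089050293), 89.82649230957031)
scene [320 190  49  36 996] ((529.1969604492188, -1.9396400451660156), (80.0176773071289, 67.85724639892578), 3.300708532333374)
scene [ 281  217   50   53 1323] ((552.483642578125, -91.43373107910156), (112.555908203125, 67.22895050048828), 4.360979080200195)
scene [429 260  19  17 190] ((734.4714965820312, 26.72785758972168), (36.94182586669922, 21.29043960571289), 4.946811676025391)
scene [406 274  29  26 445] ((739.3961791992188, -23.27969741821289), (34.15117645263672, 42.95513916015625), 4.257132053375244)
scene [377 294  36  25 400] ((732.9993896484375, -77.22969055175781), (57.49553680419922, 30.919397354125977), 3.1118838787078857)
side [211 228  20  16 222] ((750.1259765625, -47.674747467041016), (27.642044067382812, 43.143455505371094), 3.073652505874634)
side [ 317  229   52   34 1194] ((539.0904541015625, -93.7594985961914), (91.94678497314453, 70.95451354980469), 6.827883243560791)
side [199 250  21  16 234] ((740.0925903320312, 9.238873481750488), (41.15304946899414, 33.758792877197266), 1.0237197875976562)
side [ 281  267   76   37 1550] ((545.0064086914062, -2.7336463928222656), (115.70924377441406, 69.62924194335938), 3.8616857528686523)
scene [ 0.63 -0.09]
side [ 0.62 -0.  ]
```

View pics/rect.png

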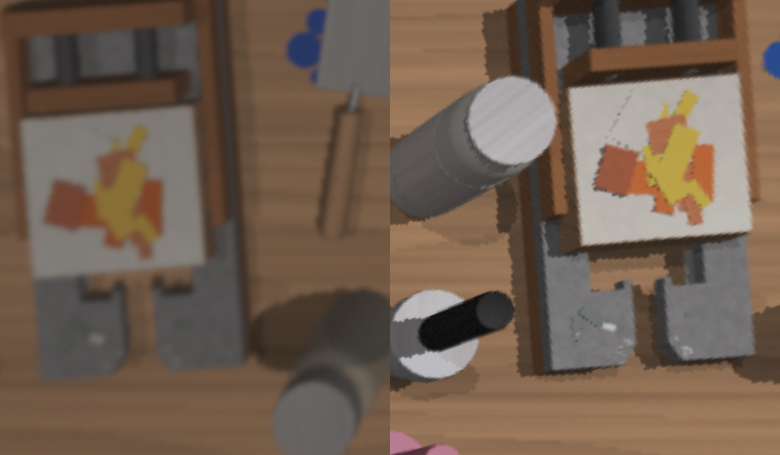

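View pics/dogcrop.png

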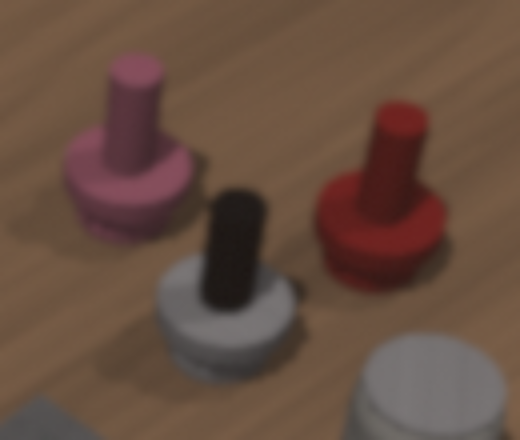

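Crop confirms it: the silver collar with the black handle is at the crop's centre, with pink and red clearly apart. Both views put the dog at about (0.509, 0.128). The board's front middle is about (0.493, -0.05) and its yaw about +0.07. I'll move above the dog now.

```bash
python3 -m handwheel '[{"jaw":0,"offset":[0.038,0.003,-0.0277],"angular":[0,-2.5,0]},{"jaw":0,"offset":[0.038,0.003,-0.0277],"angular":[0,0,0]},{"jaw":0,"offset":[0.038,0.003,-0.0277],"angular":[0,0,0]},{"jaw":0,"offset":[0.038,0.003,-0.0277],"angular":[0,0,0]},{"jaw":0,"offset":[0.038,0.003,-0.0277],"angular":[0,0,0]},{"jaw":0,"offset":[0.038,0.003,-0.0277],"angular":[0,0,0]},{"jaw":0,"offset":[0.038,0.003,-0.0277],"angular":[0,0,0]},{"jaw":0,"offset":[0.038,0.003,-0.0277],"angular":[0,0,0]},{"jaw":0,"offset":[0.038,0.003,-0.0277],"angular":[0,0,0]},{"jaw":0,"offset":[0.038,0.003,-0.0277],"angular":[0,0,0]},{"jaw":0,"offset":[0,0,0],"angular":[0,-8,0]},{"jaw":0,"offset":[0,0,0],"angular":[0,-8,0]},{"jaw":0,"offset":[0,0,0],"angular":[0,-8,0]},{"jaw":0,"offset":[0,0,0],"angular":[0,0,0]}]'
python3 - <<'E'
from h import *
print(toolR().as_matrix().round(3))
E
```

```text
clock: 1.55
ee_pos: [0.5148, 0.1623, 0.206]
orientation: [0.707, -0.706, -0.025, 0.025]
wrist_force: [-0.3, 0.3, 0.2]
opening: 0.087
[[ 0.998 -0.    -0.07 ]
 [ 0.07   0.001  0.998]
 [-0.    -1.     0.001]]
```

```bash
python3 - <<'E'
from h import *
c=cal('wrist');im,d=env.get_image('wrist');cv2.imwrite('pics/w1.png',im);np.save('w1.npy',d)
P=cloud('wrist',d,c);g=im.max(2).astype(int)
m=(np.hypot(P[...,0]-.509,P[...,1]-.128)<.045)
t=P[m&(abs(P[...,2]-.095)<.004)&(g<70)];print('top',len(t),t.mean(0),(t.min(0)+t.max(0))/2,np.ptp(t,0))
t=P[m&(abs(P[...,2]-.036)<.004)];print('collar',len(t),(t.min(0)+t.max(0))/2,np.ptp(t,0))
print(proj('wrist',[[.509,.128,.095]],c))
E
```

```text
top 990 [0.50845554 0.12958114 0.09574339] [0.50917267 0.12971235 0.09448705] [0.02657824 0.02483354 0.00676525]
collar 2898 [0.50951395 0.12850623 0.03598969] [0.06709204 0.06731041 0.00790519]
[[271.73421733 228.68026589]]
```

View pics/w1.png

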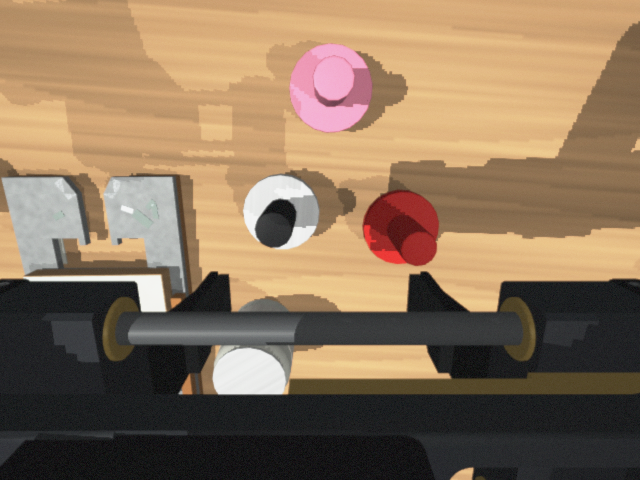

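Wrist view: the dog's handle top is at (275,222), red at (418,248), pink at (333,78) and the tin lid at (250,372). The board's mouth is at about (94,180), with deck front corners at (3,178) and (179,176). Next I measure the board from this view and the neighbours' clearances.

```bash
cat > board.py <<'E'
from h import *
def board(im,d,c,n='wrist'):
    """fit deck front edge + straight leg slot from near-deck points"""
    P=cloud(n,d,c);hsv=cv2.cvtColor(im,cv2.COLOR_BGR2HSV)
    return P,((abs(P[...,2]-.0185)<.004)&(hsv[...,1]<60))
E
python3 - <<'E'
from board import *
im=cv2.imread('pics/w1.png');d=np.load('w1.npy')
# camera pose at capture: same pose still held
c=cal('wrist');P,m=board(im,d,c);m[:,220:]=0;m[280:]=0
Q=ray('wrist',np.argwhere(m)[:,::-1],.0185,c)[:,:2]
px=np.argwhere(m)
# front edge: min row per column
cols=[u for u in list(range(10,55))+list(range(122,172))]
f=np.array([[u,np.where(m[:,u])[0].min()] for u in cols if m[:,u].any()]);F=ray('wrist',f,.0185,c)
a=np.polyfit(F[:,1],F[:,0],1);res=F[:,0]-np.polyval(a,F[:,1]);print('front slope->yaw',-np.arctan(a[0]),res.std())
# slot edges rows 205..232 : and outer right(=left board) edge
for r in range(182,250,8):
    x=np.where(m[r])[0];g=np.where(np.diff(x)>6)[0];e=[x[0]]+sum([[x[i],x[i+1]] for i in g],[])+[x[-1]]
    print(r,e,(ray('wrist',[[k,r] for k in e],.0185,c)[:,:2]*1000).round(1).tolist())
for n,uv,z in(('red',(418,248),.095),('pink',(333,78),.095),('tin',(250,372),.09)):print(n,ray('wrist',uv,z,c).round(3))
E
```

```text
front slope->yaw 0.07510488434612106 0.0003035715648856393
182 [np.int64(2), np.int64(71), np.int64(109), np.int64(174)] [[502.7, -129.7], [498.3, -66.4], [495.8, -31.6], [491.6, 28.1]]
190 [np.int64(4), np.int64(77), np.int64(105), np.int64(175)] [[510.1, -129.1], [505.3, -61.8], [503.5, -35.9], [499.0, 28.7]]
198 [np.int64(6), np.int64(80), np.int64(104), np.int64(176)] [[517.5, -128.5], [512.7, -59.8], [511.1, -37.5], [506.4, 29.3]]
206 [np.int64(8), np.int64(82), np.int64(105), np.int64(177)] [[525.1, -127.9], [520.2, -58.8], [518.7, -37.3], [514.0, 30.0]]
214 [np.int64(10), np.int64(82), np.int64(107), np.int64(177)] [[532.7, -127.3], [527.9, -59.6], [526.3, -36.1], [521.7, 29.7]]
222 [np.int64(12), np.int64(85), np.int64(108), np.int64(178)] [[540.4, -126.7], [535.6, -57.6], [534.0, -35.9], [529.4, 30.3]]
230 [np.int64(14), np.int64(86), np.int64(109), np.int64(180)] [[548.2, -126.1], [543.4, -57.5], [541.9, -35.6], [537.1, 32.0]]
238 [np.int64(16), np.int64(70), np.int64(78), np.int64(88), np.int64(111), np.int64(119), np.int64(144), np.int64(181)] [[556.2, -125.4], [552.5, -73.7], [552.0, -66.0], [551.3, -56.4], [549.8, -34.4], [549.2, -26.7], [547.6, -2.8], [545.1, 32.6]]
246 [np.int64(18), np.int64(57), np.int64(145), np.int64(182)] [[564.2, -124.8], [561.6, -87.2], [555.6, -2.3], [553.1, 33.3]]
red [[0.516 0.237 0.095]]
pink [[0.404 0.165 0.095]]
tin [[0.636 0.114 0.09 ]]
```

Board estimate: origin about (0.556, -0.045), yaw 0.075. Deck width and slot width agree with the given sizes. I'll centre over the handle and descend part way.

```bash
python3 -m handwheel '[{"jaw":0,"offset":[-0.004,0.0,-0.017],"angular":[0,0,0]},{"jaw":0,"offset":[-0.004,0.02,-0.016],"angular":[0,0,0]},{"jaw":0,"offset":[0,0.03,0],"angular":[0,0,0]},{"jaw":0,"offset":[0,0,0],"angular":[0,0,0]},{"jaw":0,"offset":[0,0,0],"angular":[0,0,0]}]'
```

```text
clock: 2.1
ee_pos: [0.5097, 0.1296, 0.1562]
orientation: [0.707, -0.706, -0.021, 0.019]
wrist_force: [-0.5, -0.4, 0.2]
opening: 0.0873
```

```bash
python3 -m handwheel '[{"jaw":0,"offset":[0,0.03,0],"angular":[0,0,0]},{"jaw":0,"offset":[0,0.03,0],"angular":[0,0,0]},{"jaw":0,"offset":[0,0.02,0],"angular":[0,0,0]},{"jaw":0,"offset":[0,0.010,0],"angular":[0,0,0]},{"jaw":0,"offset":[0,0,0],"angular":[0,0,0]},{"jaw":255,"offset":[0,0,0],"angular":[0,0,0]},{"jaw":255,"offset":[0,0,0],"angular":[0,0,0]},{"jaw":255,"offset":[0,0,0],"angular":[0,0,0]},{"jaw":255,"offset":[0,0,0],"angular":[0,0,0]},{"jaw":255,"offset":[0,0,0],"angular":[0,0,0]},{"jaw":255,"offset":[0,0,0],"angular":[0,0,0]},{"jaw":255,"offset":[0,0,0],"angular":[0,0,0]},{"jaw":255,"offset":[0,0,0],"angular":[0,0,0]}]'
python3 - <<'E'
from h import *
print(toolR().as_matrix().round(4))
E
```

```text
clock: 3.4
ee_pos: [0.5199, 0.1327, 0.0754]
orientation: [0.707, -0.706, -0.029, 0.01]
wrist_force: [0.1, -2.6, 0.8]
opening: 0.0306
[[ 9.981e-01  2.750e-02 -5.540e-02]
 [ 5.540e-02  2.300e-03  9.985e-01]
 [ 2.760e-02 -9.996e-01  7.000e-04]]
```

```bash
python3 - <<'E'
from h import *
s=env.read_state();print({k:np.round(v,4) for k,v in s.items()})
c=cal('wrist');im,d=env.get_image('wrist');cv2.imwrite('pics/w2.png',im);np.save('w2.npy',d)
for n in('side',):
    im,d=env.get_image(n);cv2.imwrite('pics/s2.png',cv2.resize(im[220:440,180:440],None,fx=3,fy=2.7))
E
```

```text
{'clock': np.float64(3.4), 'joint_positions': array([ 0.041 ,  0.6604,  1.8045,  0.0019,  0.6492, -1.5868]), 'dq': array([-0.0005, -0.0005,  0.0009,  0.0011,  0.0006,  0.0002]), 'effort': array([ 7.30500e-01, -4.06005e+01, -8.55530e+00,  2.32300e-01,
        1.05000e-02,  1.37000e-02]), 'ee_pos': array([0.5199, 0.1327, 0.0754]), 'orientation': array([ 0.7073, -0.7062, -0.0293,  0.0099]), 'wrist_force': array([ 0.1182, -2.5596,  0.8123]), 'torque': array([-0.1377,  0.0681,  0.0167]), 'opening': np.float64(0.0306)}
```

View pics/s2.png

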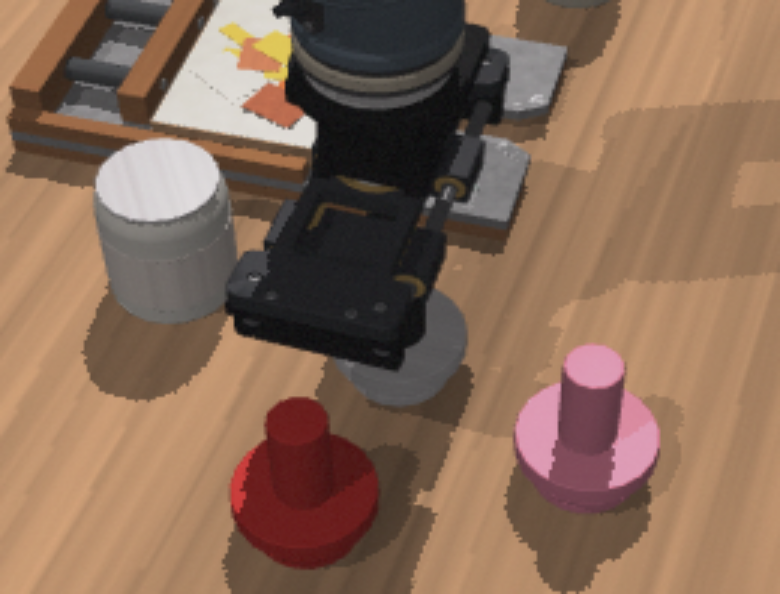

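The gripper drifted about 10 mm in x and tilted 1.6° in the fast descent, because lag between rows is kept. I'll reopen, straighten, and check where the dog stands.

```bash
python3 -m handwheel '[{"jaw":0,"offset":[0,0,0],"angular":[0,0,0]},{"jaw":0,"offset":[0,0,0],"angular":[0,0,0]},{"jaw":0,"offset":[0,0,0],"angular":[0,0,0]},{"jaw":0,"offset":[0,0,0],"angular":[0,0,0]},{"jaw":0,"offset":[-0.005,0,0],"angular":[0,0,1.6]},{"jaw":0,"offset":[-0.003,0,0],"angular":[0,0,0]},{"jaw":0,"offset":[0,0,0],"angular":[0,0,0]},{"jaw":0,"offset":[0,0,0],"angular":[0,0,0]}]'
cat > st.py <<'E'
from h import *
s=env.read_state();M=toolR().as_matrix();print('t',round(s['clock'],2),'p',(s['ee_pos']*1000).round(1),'F',s['wrist_force'].round(1),'open',round(s['opening']*1000,1),'tilt(ydx,ydy)',M[:2,1].round(4),'yaw',round(np.arctan2(M[1,0],M[0,0]),4))
E
python3 - <<'E'
import st
from h import *
c=cal('wrist');im,d=env.get_image('wrist');P=cloud('wrist',d,c);g=im.max(2).astype(int)
m=(np.hypot(P[...,0]-.509,P[...,1]-.128)<.05)
t=P[m&(abs(P[...,2]-.095)<.004)&(g<80)];print('top',len(t),(t.min(0)+t.max(0))/2,np.ptp(t,0))
t=P[m&(abs(P[...,2]-.036)<.004)];print('collar',len(t),(t.min(0)+t.max(0))/2,np.ptp(t,0))
cv2.imwrite('pics/w3.png',im)
E
```

```text
clock: 4.3
ee_pos: [0.5111, 0.1327, 0.0747]
orientation: [0.707, -0.706, -0.019, 0.02]
wrist_force: [-0.1, 0.0, -0.2]
opening: 0.0821
t 4.3 p [511.1 132.7  74.7] F [-0.1  0.  -0.2] open 82.1 tilt(ydx,ydy) [-0.0017  0.0015] yaw 0.0547
top 1736 [0.50863127 0.12843569 0.09498505] [0.02828857 0.09676475 0.00796517]
collar 7191 [0.50381031 0.13224464 0.03600471] [0.05674765 0.06765504 0.00796454]
```

View pics/w3.png

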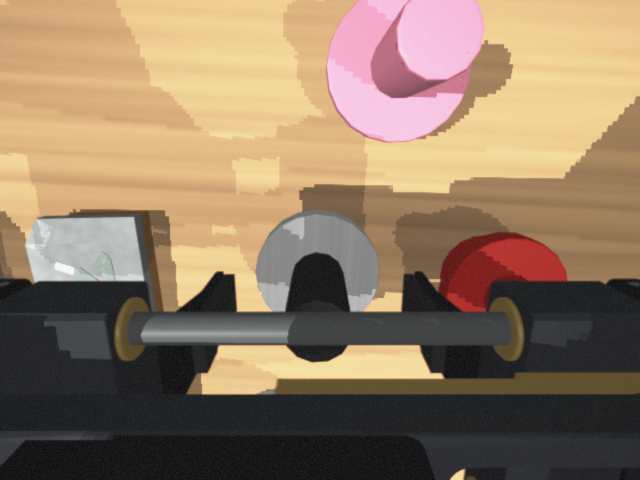

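Wrist view: the handle at (318,300) stands midway between the open fingers, and the dog is upright at about (0.509, 0.132).

```bash
python3 -m handwheel '[{"jaw":0,"offset":[-0.001,0.004,0],"angular":[0,-1.2,0]},{"jaw":0,"offset":[-0.001,0.004,0],"angular":[0,0,0]},{"jaw":0,"offset":[0,0.001,0],"angular":[0,0,0]},{"jaw":0,"offset":[0,0,0],"angular":[0,0,0]},{"jaw":0,"offset":[0,0,0],"angular":[0,0,0]}]'; python3 st.py
```

```text
clock: 4.85
ee_pos: [0.5086, 0.1326, 0.0646]
orientation: [0.707, -0.706, -0.027, 0.028]
wrist_force: [0.4, -0.2, -0.2]
opening: 0.0869
t 4.85 p [508.6 132.6  64.6] F [ 0.4 -0.2 -0.2] open 86.9 tilt(ydx,ydy) [-0.0022  0.0015] yaw 0.0776
```

```bash
python3 -m handwheel '[{"jaw":255,"offset":[0,0,0],"angular":[0,0,0]},{"jaw":255,"offset":[0,0,0],"angular":[0,0,0]},{"jaw":255,"offset":[0,0,0],"angular":[0,0,0]},{"jaw":255,"offset":[0,0,0],"angular":[0,0,0]},{"jaw":255,"offset":[0,0,0],"angular":[0,0,0]},{"jaw":255,"offset":[0,0,0],"angular":[0,0,0]},{"jaw":255,"offset":[0,0,0],"angular":[0,0,0]},{"jaw":255,"offset":[0,0,0],"angular":[0,0,0]},{"jaw":255,"offset":[0,0,0],"angular":[0,0,0]},{"jaw":255,"offset":[0,0,0],"angular":[0,0,0]}]'; python3 st.py
```

```text
clock: 5.85
ee_pos: [0.5091, 0.1326, 0.065]
orientation: [0.707, -0.706, -0.027, 0.028]
wrist_force: [-0.0, 0.2, -0.3]
opening: 0.027
t 5.85 p [509.1 132.6  65. ] F [-0.   0.2 -0.3] open 27.0 tilt(ydx,ydy) [-0.001   0.0015] yaw 0.0776
```

Gripped at 27 mm opening. I'll lift 50 mm and carry it in front of the mouth.

```bash
python3 -m handwheel '[{"jaw":255,"offset":[0,-0.012,0],"angular":[0,0,0]},{"jaw":255,"offset":[0,-0.014,0],"angular":[0,0,0]},{"jaw":255,"offset":[0,-0.014,0],"angular":[0,0,0]},{"jaw":255,"offset":[0,-0.010,0],"angular":[0,0,0]},{"jaw":255,"offset":[-0.005,0,-0.012],"angular":[0,0,0]},{"jaw":255,"offset":[-0.0075,0,-0.019],"angular":[0,0,0]},{"jaw":255,"offset":[-0.0075,0,-0.019],"angular":[0,0,0]},{"jaw":255,"offset":[-0.0075,0,-0.019],"angular":[0,0,0]},{"jaw":255,"offset":[-0.0075,0,-0.019],"angular":[0,0,0]},{"jaw":255,"offset":[-0.0075,0,-0.019],"angular":[0,0,0]},{"jaw":255,"offset":[-0.0075,0,-0.019],"angular":[0,0,0]},{"jaw":255,"offset":[-0.0075,0,-0.019],"angular":[0,0,0]},{"jaw":255,"offset":[-0.0075,0,-0.019],"angular":[0,0,0]},{"jaw":255,"offset":[-0.005,0,-0.014],"angular":[0,0,0]},{"jaw":255,"offset":[0,0,0],"angular":[0,0,0]},{"jaw":255,"offset":[0,0,0],"angular":[0,0,0]}]'
python3 - <<'E'
import st
from h import *
c=cal('wrist');im,d=env.get_image('wrist');P=cloud('wrist',d,c)
cv2.imwrite('pics/w4.png',im);np.save('w4.npy',d);np.savez('w4c.npz',*c)
im,d=env.get_image('side');cv2.imwrite('pics/s4.png',im);np.save('s4.npy',d)
im,d=env.get_image('scene');cv2.imwrite('pics/c4.png',im);np.save('c4.npy',d)
E
```

```text
clock: 7.45
ee_pos: [0.4415, -0.0629, 0.116]
orientation: [0.707, -0.706, -0.023, 0.032]
wrist_force: [-0.7, 0.2, -2.5]
opening: 0.0273
t 7.45 p [441.5 -62.9 116. ] F [-0.7  0.2 -2.5] open 27.3 tilt(ydx,ydy) [-0.0139  0.0017] yaw 0.0776
```

View pics/w4.png

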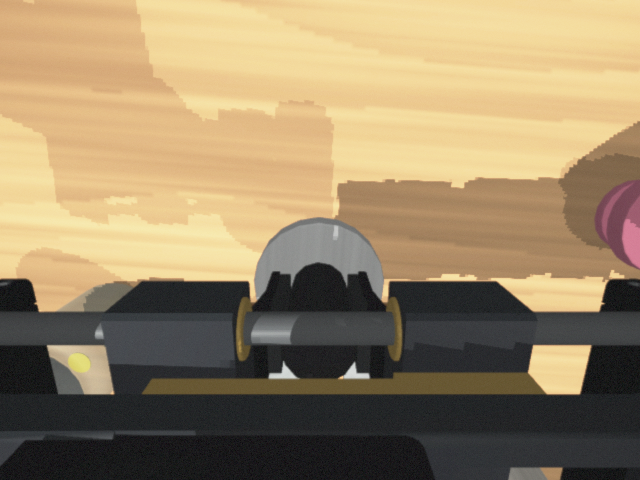

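Wrist view: the dog hangs straight in the fingers, collar at (318,260) and handle at (318,320). The board itself is hidden behind the gripper. I compare camera and arm on the held collar, and measure the slot from the fixed cameras.

```bash
python3 - <<'E'
from h import *
from scipy.optimize import least_squares
z=np.load('w4c.npz');c=tuple(z[k] for k in z.files)
im=cv2.imread('pics/w4.png');d=np.load('w4.npy');P=cloud('wrist',d,c)
m=abs(P[...,2]-.087)<.006;m[:200]=0;m[320:]=0;m[:,:240]=0;m[:,400:]=0
pts=[]
for u in range(262,376,4):
    r=np.where(m[:,u])[0]
    if len(r):pts.append([u,r.min()])
Q=ray('wrist',pts,.087,c)[:,:2]
f=least_squares(lambda q:np.hypot(*(Q-q).T)-.034,[.4415,-.063]);print('wrist collar centre',f.x.round(4),abs(f.fun).max().round(4),len(Q))
def B(p):
    p=np.asarray(p)[:2]-[.556,-.045];cs,sn=np.cos(.075),np.sin(.075);return np.array([p[0]*cs+p[1]*sn,-p[0]*sn+p[1]*cs])
for n,f in(('scene','scene0'),('side','side0'),('scene','c4'),('side','s4')):
    I=cv2.imread(f'pics/{f}.png');P=cloud(n,np.load(f+'.npy'));hs=cv2.cvtColor(I,cv2.COLOR_BGR2HSV)
    m=(abs(P[...,2]-.0185)<.006)&(hs[...,1]<60)
    q=ray(n,np.argwhere(m)[:,::-1],.0185)[:,:2];b=np.array([B(x) for x in q])*1000
    for lo,hi in((-60,-50),(-45,-30),(-30,-15)):
        k=(b[:,0]>lo)&(b[:,0]<hi);y=b[k,1];
        if k.sum()<20:continue
        L=y[(y>4)&(y<80)];Rr=y[(y<-4)&(y>-80)];print(f,lo,'slot',Rr.max().round(1) if len(Rr) else None,L.min().round(1) if len(L) else None,'outer',y[y>-95].min().round(1),y[y<95].max().round(1))
    k=(abs(b[:,1])<70)&(abs(b[:,1])>25);print(' front x',[np.percentile(b[k&(b[:,0]>-85)&(b[:,0]<-40)&(np.sign(b[:,1])==s),0],1).round(1) for s in(1,-1) if (k&(b[:,0]>-85)&(b[:,0]<-40)&(np.sign(b[:,1])==s)).any()])
E
```

```text
wrist collar centre [ 0.4408 -0.0624] 0.0008 29
scene0 -60 slot -15.1 14.5 outer -80.7 77.7
scene0 -45 slot -12.9 9.2 outer -80.9 78.0
scene0 -30 slot -12.8 9.1 outer -80.8 77.8
 front x [np.float64(-62.9), np.float64(-62.7)]
side0 -60 slot -10.4 11.4 outer -80.5 81.0
side0 -45 slot -8.3 9.9 outer -80.6 81.1
side0 -30 slot -8.9 10.2 outer -80.4 80.4
 front x [np.float64(-65.8), np.float64(-65.8)]
c4 -60 slot -15.1 14.5 outer -80.7 77.7
c4 -45 slot -12.9 9.6 outer -80.6 78.0
c4 -30 slot -12.8 9.1 outer -80.8 77.8
 front x [np.float64(-62.8), np.float64(-62.7)]
s4 -60 slot -7.7 11.4 outer -79.6 81.0
s4 -45 slot -8.8 9.9 outer -80.6 81.9
s4 -30 slot -9.0 10.2 outer -80.4 80.7
 front x [np.float64(-65.4), np.float64(-66.1)]
```

```bash
python3 -m handwheel '[{"jaw":255,"offset":[0,0.012,0.005],"angular":[0,0,-0.7]},{"jaw":255,"offset":[0,0.012,0.0045],"angular":[0,0,0]},{"jaw":255,"offset":[0,0.008,0],"angular":[0,0,0]},{"jaw":255,"offset":[0,0,0],"angular":[0,0,0]},{"jaw":255,"offset":[0,0,0],"angular":[0,0,0]}]'; python3 st.py
```

```text
clock: 8.1
ee_pos: [0.4427, -0.0502, 0.0835]
orientation: [0.707, -0.706, -0.031, 0.029]
wrist_force: [0.2, -0.3, -2.9]
opening: 0.0275
t 8.1 p [442.7 -50.2  83.5] F [ 0.2 -0.3 -2.9] open 27.5 tilt(ydx,ydy) [0.0017 0.0017] yaw 0.0851
```

Checks agree: the collar centre is within 0.7 mm of the TCP, the slot centre is within about 1 mm, and the front edge is square to yaw 0.075. I'll lower to sliding height and centre.

```bash
python3 -m handwheel '[{"jaw":255,"offset":[0,0.008,-0.0018],"angular":[0,0.6,0]},{"jaw":255,"offset":[0,0.006,-0.0012],"angular":[0,0,0]},{"jaw":255,"offset":[0,0,0],"angular":[0,0,0]},{"jaw":255,"offset":[0,0,0],"angular":[0,0,0]}]'
cat >> st.py <<'E'
def B(p):
    p=np.asarray(p)[:2]-[.556,-.045];cs,sn=np.cos(.075),np.sin(.075);return np.array([p[0]*cs+p[1]*sn,-p[0]*sn+p[1]*cs])
f=s['wrist_force'];print('board',(B(s['ee_pos'])*1000).round(1),'z',(s['ee_pos'][2]*1000).round(1),'Fb',(B(f[:2]+np.array([.556,-.045]))).round(1),round(f[2],1))
E
python3 st.py
```

```text
clock: 8.5
ee_pos: [0.4441, -0.054, 0.0691]
orientation: [0.707, -0.706, -0.028, 0.025]
wrist_force: [-0.1, -0.3, -2.6]
opening: 0.0272
t 8.5 p [444.1 -54.   69.1] F [-0.1 -0.3 -2.6] open 27.2 tilt(ydx,ydy) [0.004  0.0007] yaw 0.0739
board [-112.2   -0.6] z 69.1 Fb [-0.1 -0.2] -2.6
```

```bash
python3 -m handwheel '[{"jaw":255,"offset":[0,0.0027,0],"angular":[0,0,0.3]},{"jaw":255,"offset":[0,0,0],"angular":[0,0,0]},{"jaw":255,"offset":[0,0,0],"angular":[0,0,0]}]'; python3 st.py
```

```text
clock: 8.8
ee_pos: [0.4443, -0.0543, 0.0663]
orientation: [0.707, -0.707, -0.026, 0.026]
wrist_force: [-0.1, -0.1, -2.2]
opening: 0.0276
t 8.8 p [444.3 -54.3  66.3] F [-0.1 -0.1 -2.2] open 27.6 tilt(ydx,ydy) [-0.0011  0.    ] yaw 0.0734
board [-112.    -0.9] z 66.3 Fb [-0.1 -0.1] -2.2
```

```bash
python3 -m handwheel '[{"jaw":255,"offset":[0.006,0,0],"angular":[0,0,0]},{"jaw":255,"offset":[0.006,0,0],"angular":[0,0,0]},{"jaw":255,"offset":[0.006,0,0],"angular":[0,0,0]},{"jaw":255,"offset":[0.006,0,0],"angular":[0,0,0]},{"jaw":255,"offset":[0,0,0],"angular":[0,0,0]},{"jaw":255,"offset":[0,0,0],"angular":[0,0,0]}]'; python3 st.py
```

```text
clock: 9.4
ee_pos: [0.4716, -0.0524, 0.0667]
orientation: [-0.706, 0.707, 0.027, -0.026]
wrist_force: [0.5, -0.1, -2.7]
opening: 0.0274
t 9.4 p [471.6 -52.4  66.7] F [ 0.5 -0.1 -2.7] open 27.4 tilt(ydx,ydy) [ 0.001  -0.0006] yaw 0.074
board [-84.7  -1.1] z 66.7 Fb [ 0.5 -0.1] -2.7
```

```bash
python3 -m handwheel '[{"jaw":255,"offset":[0.006,0.0005,0.0005],"angular":[0,0,0]},{"jaw":255,"offset":[0.006,0,0],"angular":[0,0,0]},{"jaw":255,"offset":[0.006,0,0],"angular":[0,0,0]},{"jaw":255,"offset":[0.006,0,0],"angular":[0,0,0]},{"jaw":255,"offset":[0,0,0],"angular":[0,0,0]},{"jaw":255,"offset":[0,0,0],"angular":[0,0,0]}]'; python3 st.py
```

```text
clock: 10.0
ee_pos: [0.4974, -0.0498, 0.066]
orientation: [-0.706, 0.707, 0.026, -0.026]
wrist_force: [0.4, -1.0, -2.3]
opening: 0.0277
t 10.0 p [497.4 -49.8  66. ] F [ 0.4 -1.  -2.3] open 27.7 tilt(ydx,ydy) [ 0.0004 -0.0004] yaw 0.0739
board [-58.8  -0.4] z 66.0 Fb [ 0.3 -1. ] -2.3
```

```bash
python3 -m handwheel '[{"jaw":255,"offset":[0.006,0,0],"angular":[0,0,0]},{"jaw":255,"offset":[0.006,0,0],"angular":[0,0,0]},{"jaw":255,"offset":[0.006,0,0],"angular":[0,0,0]},{"jaw":255,"offset":[0.006,0,0],"angular":[0,0,0]},{"jaw":255,"offset":[0,0,0],"angular":[0,0,0]},{"jaw":255,"offset":[0,0,0],"angular":[0,0,0]}]'; python3 st.py
```

```text
clock: 10.6
ee_pos: [0.5232, -0.0478, 0.0658]
orientation: [-0.707, 0.707, 0.026, -0.026]
wrist_force: [-1.1, -0.1, -2.7]
opening: 0.0271
t 10.6 p [523.2 -47.8  65.8] F [-1.1 -0.1 -2.7] open 27.1 tilt(ydx,ydy) [-0.0001 -0.0002] yaw 0.0738
board [-32.9  -0.3] z 65.8 Fb [-1.1 -0. ] -2.7
```

```bash
python3 -m handwheel '[{"jaw":255,"offset":[0.005,-0.0002,0],"angular":[0,0,0]},{"jaw":255,"offset":[0.005,0,0],"angular":[0,0,0]},{"jaw":255,"offset":[0.005,0,0],"angular":[0,0,0]},{"jaw":255,"offset":[0.005,0,0],"angular":[0,0,0]},{"jaw":255,"offset":[0.003,0,0],"angular":[0,0,0]},{"jaw":255,"offset":[0,0,0],"angular":[0,0,0]}]'; python3 st.py
```

```text
clock: 11.2
ee_pos: [0.5474, -0.0457, 0.0658]
orientation: [0.707, -0.707, -0.025, 0.027]
wrist_force: [-0.1, -0.3, -2.8]
opening: 0.0272
t 11.2 p [547.4 -45.7  65.8] F [-0.1 -0.3 -2.8] open 27.2 tilt(ydx,ydy) [-0.0018  0.0002] yaw 0.0739
board [-8.7 -0.1] z 65.8 Fb [-0.1 -0.3] -2.8
```

```bash
python3 -m handwheel '[{"jaw":255,"offset":[0.004,-0.0002,0],"angular":[0,0,0]},{"jaw":255,"offset":[0.004,0,0],"angular":[0,0,0]},{"jaw":255,"offset":[0.004,0,0],"angular":[0,0,0]},{"jaw":255,"offset":[0,0,0],"angular":[0,0,0]}]'; python3 st.py;  python3 -m handwheel '[{"jaw":255,"offset":[0.004,-0.0002,0],"angular":[0,0,0]},{"jaw":255,"offset":[0.003,0,0],"angular":[0,0,0]},{"jaw":255,"offset":[0.0,0,0],"angular":[0,0,0]}]'; python3 st.py
```

```text
clock: 11.6
ee_pos: [0.5536, -0.0446, 0.0653]
orientation: [0.707, -0.706, -0.021, 0.033]
wrist_force: [-0.9, 0.6, -1.2]
opening: 0.0274
t 11.6 p [553.6 -44.6  65.3] F [-0.9  0.6 -1.2] open 27.4 tilt(ydx,ydy) [-0.017  0.001] yaw 0.0765
board [-2.3  0.6] z 65.3 Fb [-0.8  0.7] -1.2
clock: 11.9
ee_pos: [0.5555, -0.0444, 0.0657]
orientation: [0.707, -0.706, -0.017, 0.038]
wrist_force: [-1.0, 0.4, -1.4]
opening: 0.0275
t 11.9 p [555.5 -44.4  65.7] F [-1.   0.4 -1.4] open 27.5 tilt(ydx,ydy) [-0.0298  0.0008] yaw 0.0786
board [-0.5  0.6] z 65.7 Fb [-1.   0.5] -1.4
```

The spring resists and the tool tilts under load (-0.03 rad), so I'll push with tilt correction.

```bash
python3 -m handwheel '[{"jaw":255,"offset":[0.003,0,-0.0003],"angular":[0,0.2,-1.5]},{"jaw":255,"offset":[0.005,0,0],"angular":[0,0,-1.0]},{"jaw":255,"offset":[0.005,0,0],"angular":[0,0,-0.7]}]'; python3 st.py
```

```text
clock: 12.2
ee_pos: [0.5611, -0.0433, 0.065]
orientation: [0.709, -0.704, -0.031, 0.024]
wrist_force: [-9.4, -3.9, 7.2]
opening: 0.0276
t 12.2 p [561.1 -43.3  65. ] F [-9.4 -3.9  7.2] open 27.6 tilt(ydx,ydy) [0.0091 0.0067] yaw 0.0773
board [5.2 1.3] z 65.0 Fb [-9.7 -3.2] 7.2
```

```bash
python3 -m handwheel '[{"jaw":255,"offset":[0.002,-0.001,-0.001],"angular":[-0.3,0,0.3]},{"jaw":255,"offset":[0.003,-0.0003,-0.0003],"angular":[0,0,-0.3]}]'; python3 st.py
```

```text
clock: 12.4
ee_pos: [0.5618, -0.0432, 0.0652]
orientation: [0.708, -0.705, -0.027, 0.028]
wrist_force: [-7.3, -2.8, 0.5]
opening: 0.0275
t 12.4 p [561.8 -43.2  65.2] F [-7.3 -2.8  0.5] open 27.5 tilt(ydx,ydy) [-0.0006  0.0038] yaw 0.0774
board [5.9 1.4] z 65.2 Fb [-7.5 -2.2] 0.5
```

```bash
python3 -m handwheel '[{"jaw":255,"offset":[0.006,-0.001,-0.001],"angular":[-0.2,0,-0.6]},{"jaw":255,"offset":[0.006,-0.0005,-0.0005],"angular":[0,0,-0.6]}]'; python3 st.py
```

```text
clock: 12.6
ee_pos: [0.5684, -0.0426, 0.065]
orientation: [0.708, -0.705, -0.03, 0.025]
wrist_force: [-10.7, -2.5, 6.0]
opening: 0.0273
t 12.6 p [568.4 -42.6  65. ] F [-10.7  -2.5   6. ] open 27.3 tilt(ydx,ydy) [0.0074 0.0046] yaw 0.0785
board [12.5  1.4] z 65.0 Fb [-10.8  -1.7] 6.0
```

```bash
python3 -m handwheel '[{"jaw":255,"offset":[0.004,-0.0015,-0.001],"angular":[-0.3,0,0.1]},{"jaw":255,"offset":[0.004,-0.0008,-0.0005],"angular":[0,0,-0.3]}]'; python3 st.py
```

```text
clock: 12.8
ee_pos: [0.57, -0.0425, 0.0652]
orientation: [0.707, -0.706, -0.027, 0.03]
wrist_force: [-8.4, -2.3, -0.1]
opening: 0.0271
t 12.8 p [570.  -42.5  65.2] F [-8.4 -2.3 -0.1] open 27.1 tilt(ydx,ydy) [-0.0045  0.0023] yaw 0.0798
board [14.2  1.4] z 65.2 Fb [-8.6 -1.7] -0.1
```

I'm in the cross leg at x about 14. First I try the left side, gently.

```bash
python3 -m handwheel '[{"jaw":255,"offset":[0.0025,-0.0006,0.005],"angular":[0,0.1,-0.3]},{"jaw":255,"offset":[0.0025,-0.0006,0.005],"angular":[0,0.1,-0.3]}]'; python3 st.py
```

```text
clock: 13.0
ee_pos: [0.5699, -0.0333, 0.0651]
orientation: [0.707, -0.706, -0.026, 0.029]
wrist_force: [-7.1, -4.2, 0.9]
opening: 0.0272
t 13.0 p [569.9 -33.3  65.1] F [-7.1 -4.2  0.9] open 27.2 tilt(ydx,ydy) [-0.0048  0.0021] yaw 0.0772
board [14.7 10.7] z 65.1 Fb [-7.3 -3.6] 0.9
```

```bash
python3 -m handwheel '[{"jaw":255,"offset":[0.002,-0.001,0.004],"angular":[0,0.1,-0.3]},{"jaw":255,"offset":[0.002,-0.001,0.003],"angular":[0,0.0,-0.3]}]'; python3 st.py
```

```text
clock: 13.2
ee_pos: [0.5693, -0.026, 0.0656]
orientation: [0.708, -0.705, -0.025, 0.028]
wrist_force: [-5.0, -2.2, -3.1]
opening: 0.0275
t 13.2 p [569.3 -26.   65.6] F [-5.  -2.2 -3.1] open 27.5 tilt(ydx,ydy) [-0.004   0.0034] yaw 0.076
board [14.7 18. ] z 65.6 Fb [-5.1 -1.8] -3.1
```

```bash
python3 -m handwheel '[{"jaw":255,"offset":[0.0025,-0.0003,0.0025],"angular":[-0.1,0.0,-0.3]},{"jaw":255,"offset":[0.0025,-0.0003,0.0025],"angular":[0,0.0,-0.3]}]'; python3 st.py
```

```text
clock: 13.4
ee_pos: [0.5695, -0.0244, 0.0654]
orientation: [-0.705, 0.708, 0.028, -0.031]
wrist_force: [-7.9, -12.8, 1.2]
opening: 0.0273
t 13.4 p [569.5 -24.4  65.4] F [ -7.9 -12.8   1.2] open 27.3 tilt(ydx,ydy) [-0.0042 -0.0048] yaw 0.0822
board [15.1 19.5] z 65.4 Fb [ -8.8 -12.2] 1.2
```

Hard stop at y 19.5 with 12 N, so the left notch is the clogged one. I back off and go right.

```bash
python3 -m handwheel '[{"jaw":255,"offset":[0.002,-0.0006,-0.004],"angular":[0.2,0.3,-0.3]},{"jaw":255,"offset":[0.002,-0.0006,-0.005],"angular":[0,0,-0.3]},{"jaw":255,"offset":[0.002,-0.0006,-0.005],"angular":[0,0,-0.3]},{"jaw":255,"offset":[0.002,-0.0006,-0.005],"angular":[0,0,-0.3]}]'; python3 st.py
```

```text
clock: 13.8
ee_pos: [0.5697, -0.0385, 0.0652]
orientation: [0.71, -0.703, -0.026, 0.029]
wrist_force: [-5.9, 3.2, 1.0]
opening: 0.0277
t 13.8 p [569.7 -38.5  65.2] F [-5.9  3.2  1. ] open 27.7 tilt(ydx,ydy) [-0.0053  0.0097] yaw 0.0773
board [14.1  5.4] z 65.2 Fb [-5.6  3.6] 1.0
```

```bash
python3 -m handwheel '[{"jaw":255,"offset":[0.0025,-0.001,-0.005],"angular":[-0.4,0.1,-0.3]},{"jaw":255,"offset":[0.0025,-0.001,-0.005],"angular":[-0.2,0,-0.3]},{"jaw":255,"offset":[0.0025,-0.0008,-0.005],"angular":[-0.2,0,-0.3]}]'; python3 st.py
```

```text
clock: 14.1
ee_pos: [0.5705, -0.0488, 0.0652]
orientation: [0.708, -0.705, -0.025, 0.029]
wrist_force: [-5.7, 3.2, 0.5]
opening: 0.0274
t 14.1 p [570.5 -48.8  65.2] F [-5.7  3.2  0.5] open 27.4 tilt(ydx,ydy) [-0.007   0.0051] yaw 0.0762
board [14.2 -4.8] z 65.2 Fb [-5.5  3.6] 0.5
```

```bash
python3 -m handwheel '[{"jaw":255,"offset":[0.0025,-0.001,-0.006],"angular":[-0.3,0.0,-0.4]},{"jaw":255,"offset":[0.0025,-0.001,-0.006],"angular":[-0.2,0,-0.4]},{"jaw":255,"offset":[0.0025,-0.0008,-0.006],"angular":[-0.2,0,-0.4]}]'; python3 st.py
```

```text
clock: 14.4
ee_pos: [0.5713, -0.0613, 0.0651]
orientation: [0.708, -0.705, -0.026, 0.029]
wrist_force: [-5.5, 3.8, 0.9]
opening: 0.0273
t 14.4 p [571.3 -61.3  65.1] F [-5.5  3.8  0.9] open 27.3 tilt(ydx,ydy) [-0.0043  0.0038] yaw 0.0773
board [ 14.  -17.4] z 65.1 Fb [-5.2  4.2] 0.9
```

```bash
python3 -m handwheel '[{"jaw":255,"offset":[0.0025,-0.001,-0.005],"angular":[-0.2,0.0,-0.3]},{"jaw":255,"offset":[0.0025,-0.001,-0.005],"angular":[-0.2,0,-0.3]}]'; python3 st.py
```

```text
clock: 14.6
ee_pos: [0.5716, -0.0678, 0.0652]
orientation: [0.708, -0.705, -0.025, 0.03]
wrist_force: [-7.0, 2.5, -1.7]
opening: 0.0277
t 14.6 p [571.6 -67.8  65.2] F [-7.   2.5 -1.7] open 27.7 tilt(ydx,ydy) [-0.0064  0.0038] yaw 0.078
board [ 13.8 -23.9] z 65.2 Fb [-6.8  3.1] -1.7
```

```bash
python3 -m handwheel '[{"jaw":255,"offset":[0.0025,-0.0008,-0.005],"angular":[-0.2,0.1,-0.3]},{"jaw":255,"offset":[0.0025,-0.0008,-0.004],"angular":[-0.2,0,-0.3]},{"jaw":255,"offset":[0.002,-0.0003,-0.001],"angular":[0,0,-0.3]}]'; python3 st.py
```

```text
clock: 14.9
ee_pos: [0.5719, -0.0731, 0.0652]
orientation: [0.709, -0.704, -0.025, 0.03]
wrist_force: [-6.9, -1.5, 4.3]
opening: 0.0269
t 14.9 p [571.9 -73.1  65.2] F [-6.9 -1.5  4.3] open 26.9 tilt(ydx,ydy) [-0.0078  0.0061] yaw 0.0776
board [ 13.7 -29.2] z 65.2 Fb [-7. -1.] 4.3
```

```bash
python3 -m handwheel '[{"jaw":255,"offset":[0.0025,-0.001,-0.003],"angular":[-0.4,0.1,-0.4]},{"jaw":255,"offset":[0.0025,-0.0005,-0.0025],"angular":[-0.1,0,-0.3]}]'; python3 st.py
```

```text
clock: 15.1
ee_pos: [0.5721, -0.0753, 0.0651]
orientation: [0.708, -0.705, -0.024, 0.03]
wrist_force: [-5.9, 4.0, 3.0]
opening: 0.0272
t 15.1 p [572.1 -75.3  65.1] F [-5.9  4.   3. ] open 27.2 tilt(ydx,ydy) [-0.0073  0.0039] yaw 0.0764
board [ 13.7 -31.5] z 65.1 Fb [-5.6  4.4] 3.0
```

Past the point where the left side blocked, now at y -31.5. I'll let it go back into the right notch, where the spring helps.

```bash
python3 -m handwheel '[{"jaw":255,"offset":[-0.001,-0.0008,0],"angular":[-0.2,0,-0.3]},{"jaw":255,"offset":[-0.002,-0.0005,0],"angular":[0,0,-0.2]},{"jaw":255,"offset":[-0.002,0,0],"angular":[0,0,0]}]'; python3 st.py
```

```text
clock: 15.4
ee_pos: [0.5644, -0.0736, 0.0651]
orientation: [0.708, -0.705, -0.026, 0.029]
wrist_force: [-1.8, 1.0, -1.1]
opening: 0.027
t 15.4 p [564.4 -73.6  65.1] F [-1.8  1.  -1.1] open 27.0 tilt(ydx,ydy) [-0.0042  0.0048] yaw 0.0771
board [  6.3 -29.1] z 65.1 Fb [-1.7  1.1] -1.1
```

```bash
python3 -m handwheel '[{"jaw":255,"offset":[-0.002,-0.0003,-0.001],"angular":[-0.2,0,-0.2]},{"jaw":255,"offset":[-0.001,0,0],"angular":[0,0,0]},{"jaw":255,"offset":[0,0,0],"angular":[0,0,0]}]'; python3 st.py
```

```text
clock: 15.7
ee_pos: [0.5619, -0.0746, 0.0651]
orientation: [0.707, -0.706, -0.028, 0.027]
wrist_force: [-3.1, 1.2, -2.8]
opening: 0.0279
t 15.7 p [561.9 -74.6  65.1] F [-3.1  1.2 -2.8] open 27.9 tilt(ydx,ydy) [0.0011 0.0018] yaw 0.0767
board [  3.7 -30. ] z 65.1 Fb [-3.   1.4] -2.8
```

```bash
python3 -m handwheel '[{"jaw":255,"offset":[-0.0015,0,0],"angular":[0,0,0]},{"jaw":255,"offset":[-0.001,0,0],"angular":[0,0,0]},{"jaw":255,"offset":[0,0,0],"angular":[0,0,0]}]'; python3 st.py
python3 - <<'E'
from h import *
for n in('scene','side'):
    im,d=env.get_image(n);cv2.imwrite(f'pics/{n}5.png',im);np.save(n+'5.npy',d)
S=cv2.imread('pics/scene5.png')[170:350,260:480];D=cv2.imread('pics/side5.png')[180:330,170:390]
cv2.imwrite('pics/m5.png',np.hstack([cv2.resize(S,(400,327)),cv2.resize(D,(400,327))]))
E
```

```text
clock: 16.0
ee_pos: [0.5616, -0.0748, 0.0653]
orientation: [0.707, -0.706, -0.029, 0.024]
wrist_force: [-2.3, 1.9, -3.7]
opening: 0.0273
t 16.0 p [561.6 -74.8  65.3] F [-2.3  1.9 -3.7] open 27.3 tilt(ydx,ydy) [0.0061 0.0018] yaw 0.0755
board [  3.4 -30.1] z 65.3 Fb [-2.1  2. ] -3.7
```

View pics/m5.png

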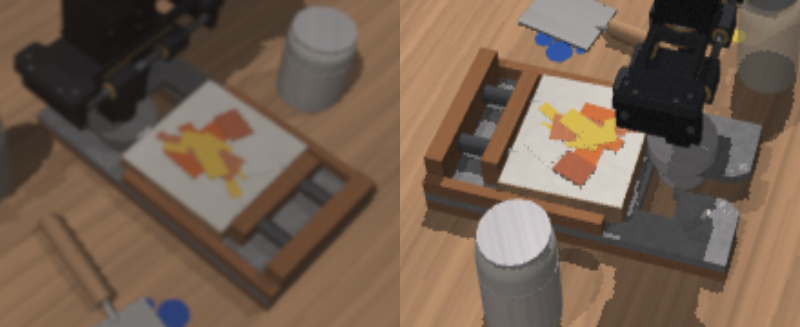

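Both views show the dog in the right notch with its collar against the panel edge, and the panel pressed into the jaw. It stays at x 3.4 when pulled back, which means it is seated. I'll release and rise.

```bash
python3 -m handwheel '[{"jaw":0,"offset":[0,0,0],"angular":[0,0,0]},{"jaw":0,"offset":[0,0,0],"angular":[0,0,0]},{"jaw":0,"offset":[0,0,0],"angular":[0,0,0]},{"jaw":0,"offset":[0,0,0],"angular":[0,0,0]},{"jaw":0,"offset":[0,0,0],"angular":[0,0,0]},{"jaw":0,"offset":[0,0,0],"angular":[0,0,0]}]'; python3 st.py; python3 -m handwheel '[{"jaw":0,"offset":[0,-0.008,0],"angular":[0,0,0]},{"jaw":0,"offset":[0,-0.015,0],"angular":[0,0,0]},{"jaw":0,"offset":[0,-0.02,0],"angular":[0,0,0]},{"jaw":0,"offset":[0,-0.02,0],"angular":[0,0,0]},{"jaw":0,"offset":[0,-0.02,0],"angular":[0,0,0]},{"jaw":0,"offset":[0,-0.02,0],"angular":[0,0,0]},{"jaw":0,"offset":[-0.02,-0.02,0],"angular":[0,0,0]},{"jaw":0,"offset":[-0.03,-0.02,0],"angular":[0,0,0]},{"jaw":0,"offset":[-0.03,0,0],"angular":[0,0,0]},{"jaw":0,"offset":[-0.03,0,0],"angular":[0,0,0]},{"jaw":0,"offset":[0,0,0],"angular":[0,0,0]},{"jaw":0,"offset":[0,0,0],"angular":[0,0,0]}]'; python3 st.py
cat > chk.py <<'E'
import st
from st import B
from h import *
out=[]
for n in('scene','side'):
    im,d=env.get_image(n);P=cloud(n,d);g=im.max(2).astype(int);hs=cv2.cvtColor(im,cv2.COLOR_BGR2HSV)
    m=np.hypot(P[...,0]-.5616,P[...,1]+.0748)<.05
    t=P[m&(abs(P[...,2]-.096)<.005)&(g<90)];c=(t.min(0)+t.max(0))/2 if len(t) else np.zeros(3);print(n,'handle top',len(t),c.round(4),'board',(B(c)*1000).round(1))
    w=P[(abs(P[...,2]-.0365)<.004)&(hs[...,1]<60)&(g>110)];b=np.array([B(p) for p in w])*1000
    k=(abs(b[:,1])<75)&(b[:,0]>15)&(b[:,0]<200);bb=b[k&(abs(b[:,1]-30)<15)];print(' panel x range',np.percentile(bb[:,0],[1,99]).round(1))
    j=P[(abs(P[...,2]-.045)<.003)];b=np.array([B(p) for p in j])*1000;k=(abs(b[:,1])<45)&(b[:,0]>120)&(b[:,0]<215);print(' jaw top x range',np.percentile(b[k,0],[2,98]).round(1))
    cv2.imwrite(f'pics/{n}6.png',im);out.append(cv2.resize(im[170:350,260:480] if n=='scene' else im[180:330,170:390],(400,327)))
cv2.imwrite('pics/m6.png',np.hstack(out))
E
python3 chk.py
```

```text
clock: 16.7
ee_pos: [0.5684, -0.0782, 0.0687]
orientation: [-0.705, 0.709, 0.034, -0.019]
wrist_force: [-0.7, 0.1, 1.0]
opening: 0.0676
t 16.7 p [568.4 -78.2  68.7] F [-0.7  0.1  1. ] open 67.6 tilt(ydx,ydy) [ 0.0219 -0.0048] yaw 0.0753
board [  9.9 -34.1] z 68.7 Fb [-0.7  0.2] 1.0
clock: 17.9
ee_pos: [0.453, -0.0861, 0.2208]
orientation: [-0.703, 0.71, 0.037, -0.017]
wrist_force: [-0.2, -0.2, -0.7]
opening: 0.0873
t 17.9 p [453.  -86.1 220.8] F [-0.2 -0.2 -0.7] open 87.3 tilt(ydx,ydy) [ 0.0298 -0.0088] yaw 0.0766
board [-105.8  -33.3] z 220.8 Fb [-0.2 -0.1] -0.7
t 17.9 p [453.  -86.1 220.8] F [-0.2 -0.2 -0.7] open 87.3 tilt(ydx,ydy) [ 0.0298 -0.0088] yaw 0.0766
board [-105.8  -33.3] z 220.8 Fb [-0.2 -0.1] -0.7
scene handle top 188 [ 0.5639 -0.0742  0.0947] board [  5.7 -29.7]
 panel x range [ 39.4 155.8]
 jaw top x range [159.9 212.7]
side handle top 158 [ 0.561  -0.0729  0.0951] board [  2.9 -28.2]
 panel x range [ 37.5 154.6]
 jaw top x range [156.7 213.9]
```

View pics/m6.png

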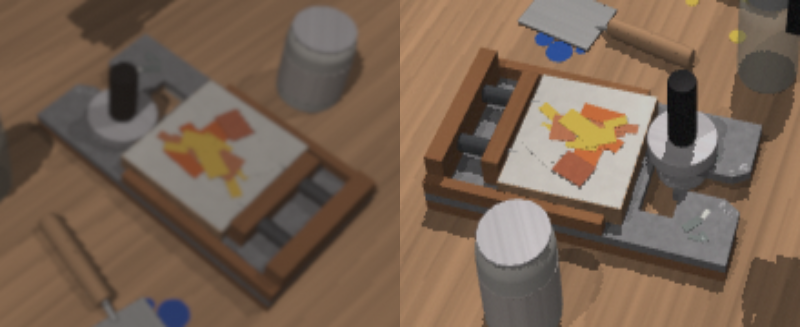

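Both views show the dog standing free and upright in the right notch, at board (about 4, -29). Its collar bears on the panel edge at x about 38, and the jaw face is at about 157–158, roughly 8 mm deflection as expected for locked. The gripper is clear, so I'll hand in.

```bash
python3 - <<'E'
from rig import env
print(env.hand_in(), env.read_state()['clock'])
E
```

```text
the job is handed in; nothing more can be done
the job is handed in; nothing more can be done
```

The panel is clamped and the job is handed in; the dog is locked in the right notch with the gripper clear, at about 18 s of the 51 s allowed. I slid the dog's foot in through the mouth, pushed the panel against the jaw and tried the left notch first. It stopped hard at y of about 20 mm with roughly 12 N, so I went to the right one.

**Last checks, after release:**
- **Dog:** it stands upright at about board (4, -29) mm, against (3, -31) nominal. The two views put it at (5.7, -29.7) and (2.9, -28.2), so they differ by about 3 mm in x.
- **Panel:** its near edge is at about x 38 mm, against the dog's collar.
- **Jaw:** its face was measured at 157 and 160 mm. That is 8 to 11 mm of travel, against about 8 expected when locked.
- **Forces:** the highest wrist reading was about 15 N. I only read it at the end of each move, so any brief peaks in between were not seen.
- **Other objects:** the jar, tin and knife look undisturbed, and I did not see the gripper touch the panel.

**What went wrong:** on the first descent the gripper drifted about 10 mm and closed off-centre on the handle, nudging the dog about 3 mm. I reopened it, recentred and gripped again.

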